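# Put the mixed-up modules in their own test cradles

### The job

The three gold modules are each in the wrong test cradle. Park one on the empty black foam pad and let go of it there, then rearrange them so that each module lies flat in the cradle with as many jacks as the module has connectors, its connectors facing the jacks. Keep the modules upright, leave the solder spool, the jar and the screwdriver where they are, and let go of everything at the end.

Things in the scene. Friction and masses are not known exactly. Their poses are not given: they have to be found in the camera images.
- module_one: Loose module: gold open-topped housing, green board inside, 56 (x) x 54 (y) x 26 mm high, about 0.2 kg. On its +x wall only: one coaxial connector in the middle, each 18 mm long, 12 mm thick, axis 16 mm above the underside. Grip across y. Origin: centre of the housing's underside, z up. Starts in a wrong cradle, connectors towards that cradle's jacks.
- module_two: Loose module: gold open-topped housing, green board inside, 56 (x) x 54 (y) x 26 mm high, about 0.2 kg. On its +x wall only: two coaxial connectors, 22 mm apart, each 18 mm long, 12 mm thick, axis 16 mm above the underside. Grip across y. Origin: centre of the housing's underside, z up. Starts in a wrong cradle, connectors towards that cradle's jacks.
- module_three: Loose module: gold open-topped housing, green board inside, 56 (x) x 54 (y) x 26 mm high, about 0.2 kg. On its +x wall only: three coaxial connectors, 19 mm apart, each 18 mm long, 12 mm thick, axis 16 mm above the underside. Grip across y. Origin: centre of the housing's underside, z up. Starts in a wrong cradle, connectors towards that cradle's jacks.
- cradle_one: Fixed cradle, one brass jack in the black block at its +x end. Seat: base plate top, 4 mm above the bench. Heights above the bench: lips 9 mm, inner faces y +-33 and x +34 mm; back wall 22 mm, inner face x -34; jack block 26 mm, x 53-63, jacks x 52-82. 6 mm play; a reversed module cannot lie flat. Origin: bench level under the seat's centre; x to the jacks, z up.
- cradle_two: Fixed cradle, two brass jacks side by side in the black block at its +x end. Seat: base plate top, 4 mm above the bench. Heights above the bench: lips 9 mm, inner faces y +-33 and x +34 mm; back wall 22 mm, inner face x -34; jack block 26 mm, x 53-63, jacks x 52-82. 6 mm play; a reversed module cannot lie flat. Origin: bench level under the seat's centre; x to the jacks, z up.
- cradle_three: Fixed cradle, three brass jacks side by side in the black block at its +x end. Seat: base plate top, 4 mm above the bench. Heights above the bench: lips 9 mm, inner faces y +-33 and x +34 mm; back wall 22 mm, inner face x -34; jack block 26 mm, x 53-63, jacks x 52-82. 6 mm play; a reversed module cannot lie flat. Origin: bench level under the seat's centre; x to the jacks, z up.
- foam_pad: Fixed flat black foam pad (firm), 110 mm (x) by 100 mm (y), 8 mm thick, empty at the start: the parking spot. Origin: centre of its underside, on the bench; z up.
- solder_spool: Bystander, loose: spool of solder standing on end, blue flanges 56 mm across, 44 mm high. Origin: centre of its underside.
- flux_jar: Bystander, loose: amber jar with black cap, 44 mm across, 55 mm high. Origin: centre of its underside.
- screwdriver: Bystander, loose: screwdriver with black handle lying on the bench, 170 mm long along its x (blade to +x). Origin: on the bench under its middle.
Not all that is in view belongs to the job. What is shaped like the module_three but pink or purple is not meant.

How it is judged:
By the outcome, as a careful person would: the job done as asked, in the order asked, and still so for the second after the job is handed in, with the robot touching nothing.
It also fails if it takes over 104 s, if anything falls off the work surface, if the arm or the gripper's body presses on something with over 40 N, if the wrist force passes 120 N, or if a joint passes its speed limit or range.

### The arm

A 7-joint arm with a two-finger parallel gripper is mounted at the origin on the work surface. World frame = base frame: x ahead of the robot, y to its left, z up, the work surface at z = 0. Lengths are in m, angles in rad, forces in N, time in s.
With the tool pointing down it reaches from about 0.425 to 1.025 m from the base axis. Payload 3.6 kg.
Tool frame: the origin (TCP) lies midway between the tips of the shut fingers; the grasp point (between the pads) lies 19 mm behind it; y points along the fingers, x is the direction in which the jaws open and shut, and the axes are right-handed (so a half turn about y gives the same grasp; the last joint's range is limited). The gripper opens to 85 mm and grips with 20 to 120 N. Pads are 22 mm wide; open, the fingers measure 114 mm over their backs; the gripper's body (76 mm by 85 mm) begins 54 mm behind the grasp point. The pads swing forward as they close: fully open they stand 13 mm farther back than shut.
Start: joints at [1.052, 0.591, 0.048, 1.609, -0.033, 0.943, -0.034], TCP at [0.299, -0.66, 0.231] pointing down, gripper open.
Joint ranges: [-2.69, 2.69], [-0.47, 2.24], [-1.27, 1.36], [0.19, 2.51], [-1.53, 4.68], [0.08, 2.07], [-3.09, 3.09]. Speed limits (rad/s): [2.57, 2.57, 3.14, 3.14, 3.14, 3.14, 3.14].

### API

Orientations are given as a unit quaternion [w, x, y, z].
In Python, from bench import r, optics, order gives the robot as it stands. The module is installed in compiled form; this text tells all that it offers.
- The arm moves only by the shell command python3 -m crank 'ROWS' [FORCE]. ROWS is JSON, a list of rows, each a list of 7 numbers: the shift along the tool's x, y, z in mm, then the turn, a rotation vector about the tool's x, y, z in rad, then the closure, from -1 (fully open) to 1 (shut), so that 0 is half open. In form: [[x, y, z, rx, ry, rz, hand], ...]. A call has exactly 10 rows; each row shifts and turns the commanded pose from where the row before left it, along the tool's axes as they then stand; what a row does not reach is not made up. A row lasts 1/10 s, in which the tool goes at most 50 mm and 8.59 degrees, less where a joint would pass 70% of its speed; a pose out of reach is approached as far as the arm can. A call with a gripper value outside its range is refused whole. The fingers move at their own pace and stop on an object; FORCE is the grip in N (left out, the last holds). Time passes only in rows, so rows that do not move let the fingers close, or fill a call up. It gives the time, the measured TCP pose, the force and the opening at its end, in the units of the state.
- r.sense(): the state, without advancing time (a new reading comes with each control period).
- optics.capture(name): name is "scene" or "top"; returns (picture, depth): 400x640x3 uint8, blue, green, red; 400x640 float32, m along the optical axis (not along the pixel's ray), 0 where there is no reading.
- optics.get_calibration(name): a dict with "vfov" (degrees; the focal length in pixels is half the picture's height over the tangent of half this angle, whatever the lens; pixels are square), "cx", "cy" (the principal point, pixels), "dist_coeffs" ([k1, k2, p1, p2, k3] as OpenCV has them; the pictures are not rectified), "rvec" (rotation vector, rad) and "tvec" (3), from world to camera coordinates, as OpenCV has them. Camera axes: x right, y down, z forward; pixel columns grow to the right and rows downward; lengths in m; the calibration is good to about 2 mm. A picture is of the moment at which its call begins. get_calibration takes no time and is no camera call.
- order.job_done(): hands the job in, once; it reports no verdict.
The state is a dict: "clock": time; "joints": joint angles; "dq": joint speeds; "joint_efforts": joint torques, N m; "tcp_pos": TCP position; "orientation": TCP orientation; "ft_force": force on the tool from outside, world axes, zero at the start; "moment": the same for the moment, N m; "finger_gap": finger opening in m.
Only numpy, scipy, OpenCV 4.12 (cv2) and the standard library are available. Lean on these libraries where they do the work, as an engineer would, in place of code of your own. Each camera call takes 0.05 s, during which the arm holds its last target. There are 200 camera calls.

## Working session

There is one attempt and no reset: what is moved stays moved. The work goes in short steps, Python scripts to look and compute and a shell command to move; the robot and the scene stay as the last step left them, time stands still between calls to the robot, and variables do not carry over. Pictures are saved under pics/ and viewed, about 12 in all and at most 16, crops included, and the job is handed in when it is done.

```bash
mkdir -p pics; cat > h.py <<'E'
import numpy as np,cv2
from bench import r,optics,order
def cal(n):
    c=optics.get_calibration(n);f=200/np.tan(np.radians(c['vfov'])/2)
    K=np.array([[f,0,c['cx']],[0,f,c['cy']],[0,0,1.]]);R=cv2.Rodrigues(np.array(c['rvec'],float))[0]
    return K,np.array(c['dist_coeffs'],float),R,np.array(c['tvec'],float).ravel()
def ray(n,px,z):
    K,d,R,t=cal(n);u=cv2.undistortPoints(np.array(px,float).reshape(-1,1,2),K,d)[:,0]
    D=np.c_[u,np.ones(len(u))]@R;C=-R.T@t
    return C+D*((z-C[2])/D[:,2])[:,None]
def pts(n,px,dep):
    K,d,R,t=cal(n);u=cv2.undistortPoints(np.array(px,float).reshape(-1,1,2),K,d)[:,0]
    return (np.c_[u,np.ones(len(u))]*np.array(dep)[:,None]-t)@R
E
python3 - <<'E'
from h import *
for n in('scene','top'):
    p,d=optics.capture(n);cv2.imwrite(f'pics/{n}0.png',p);np.save(n+'0d.npy',d)
    K,ds,R,t=cal(n);print(n,K[0,0],ds,-R.T@t,R[2])
s=r.sense();print(s)
E
```

```text
scene 456.6004320824673 [-0.10133934  0.          0.          0.          0.        ] [0.93270363 0.30609608 0.87496922] [-0.44506717 -0.34473136 -0.82648382]
top 436.67748694789304 [-0.0288619  0.         0.         0.         0.       ] [ 0.3395368  -0.05453111  1.00832422] [ 0.12413806 -0.00388827 -0.99225734]
{'clock': 0.1, 'joints': array([ 1.05149709,  0.59202277,  0.04824775,  1.60968633, -0.03325419,
        0.94271762, -0.03368867]), 'dq': array([ 0.00064402, -0.00281571, -0.00130556, -0.00530799,  0.00048936,
       -0.00016569, -0.00028499]), 'joint_efforts': array([ 5.02118695e-03, -5.49990892e+01,  1.55341554e+00, -1.98823017e+01,
        9.66715888e-03,  3.82157683e-03, -1.03452255e-06]), 'tcp_pos': array([ 0.2991836 , -0.65956997,  0.23026001]), 'orientation': array([ 0.59474307, -0.59403709,  0.3836397 , -0.3823888 ]), 'ft_force': array([-0.18609557,  0.81617826,  0.62836948]), 'moment': array([ 0.07153952, -0.02411887, -0.0321018 ]), 'finger_gap': 0.0854667375065322}
```

View pics/top0.png

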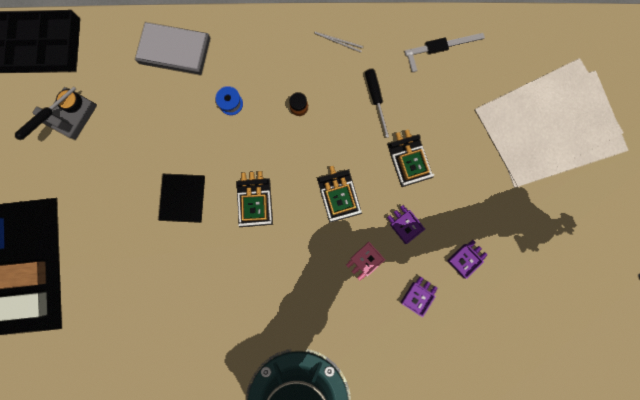

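View pics/scene0.png

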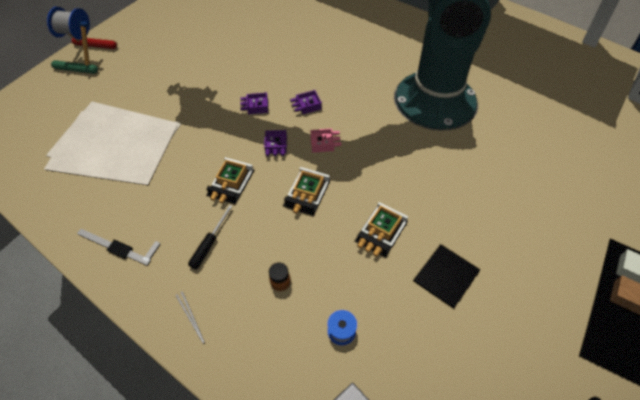

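Top view: black pad at (181,198). Cradles sit at about (254,205), (340,195) and (411,162), with the jacks towards the top. The spool is at (229,100), the jar at (298,103) and the screwdriver at (377,100). I'll zoom in to count jacks and connectors.

```bash
python3 - <<'E'
import cv2
a=cv2.imread('pics/top0.png')[120:232,225:440]
cv2.imwrite('pics/crop1.png',cv2.resize(a,None,fx=3.7,fy=3.7,interpolation=cv2.INTER_CUBIC))
a=cv2.imread('pics/scene0.png')[145:265,195:420]
cv2.imwrite('pics/crop2.png',cv2.resize(a,None,fx=3.5,fy=3.5,interpolation=cv2.INTER_CUBIC))
E
```

```text
(no output)
```

View pics/crop1.png

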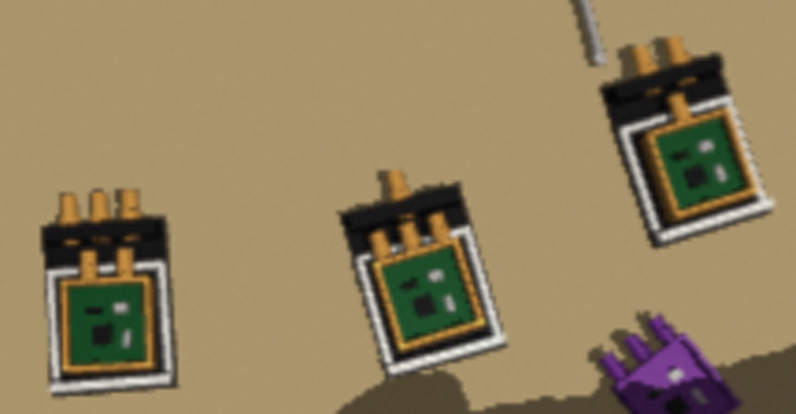

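View pics/crop2.png

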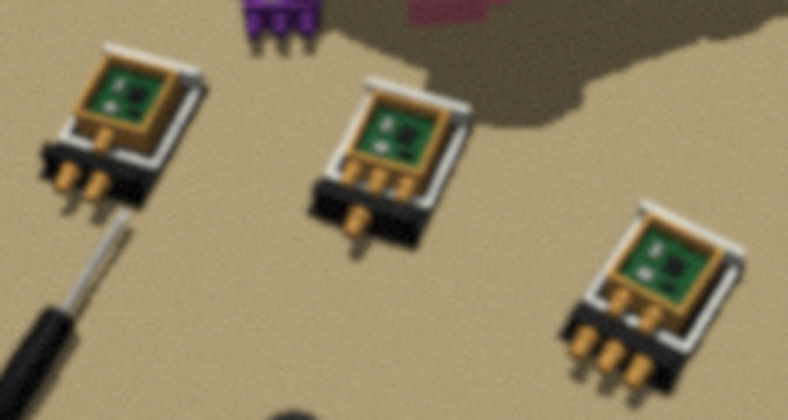

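Crop 1 (and crop 2 agrees): the left cradle has 3 jacks and holds the two-connector module. The middle cradle has 1 jack and holds the three-connector module. The right cradle has 2 jacks and holds the one-connector module. So the plan is: two→pad, three→left, one→middle, two→right.

```bash
cat > meas.py <<'E'
from h import *
import sys
def cloud(n,p,d):
    v,u=np.nonzero(d>0);P=pts(n,np.c_[u,v],d[v,u]);return P,cv2.cvtColor(p,cv2.COLOR_BGR2HSV)[v,u].astype(int)
def rect(Q):
    (c,s,a)=cv2.minAreaRect((Q*1000).astype(np.float32)[:,:2]);return np.round(c,1),np.round(s,1),round((a+45)%90-45,1)
def axes(guess,P,H,rad=.075):
    k=np.hypot(*(P[:,:2]-guess).T)<rad;return P[k],H[k]
E
python3 - <<'E'
from meas import *
for n in('top','scene'):
    p=cv2.imread(f'pics/{n}0.png');d=np.load(n+'0d.npy');P,H=cloud(n,p,d)
    near=(np.abs(P[:,2])<.005)&(P[:,0]>.4)&(P[:,0]<.7)&(abs(P[:,1])<.3);print(n,'bench z',np.median(P[near,2]),P[near,2].std())
    G={'pad':(181,198),'A':(254,205),'B':(340,195),'C':(411,162),'spool':(229,100),'jar':(298,103)}
    for k,px in G.items():
        g=ray('top',[px],.02)[0,:2]
        if k in('pad','spool','jar'):
            Q,h=axes(g,P,H,.09 if k=='pad' else .05); m=(h[:,2]<60)&(Q[:,2]>.003) if k=='pad' else Q[:,2]>.02
            print(k,rect(Q[m]),np.percentile(Q[m,2],[5,50,95]).round(4));continue
        Q,h=axes(g,P,H,.065)
        w=(h[:,1]<60)&(h[:,2]>120)&(Q[:,2]>.005);print(k,'white',w.sum(),rect(Q[w]),np.percentile(Q[w,2],[5,50,95]).round(4))
        gr=(h[:,0]>40)&(h[:,0]<90)&(h[:,1]>90);print('   board',gr.sum(),rect(Q[gr]),np.median(Q[gr,2]).round(4))
        go=(h[:,0]>10)&(h[:,0]<32)&(h[:,1]>100)&(Q[:,2]>.0265);print('   rim',go.sum(),rect(Q[go]),np.median(Q[go,2]).round(4))
E
```

```text
top bench z -0.001935055106041204 0.0020216765215290955Traceback (most recent call last):
  File "<stdin>", line 10, in <module>
  File "meas.py", line 6, in rect
    (c,s,a)=cv2.minAreaRect((Q*1000).astype(np.float32)[:,:2]);return np.round(c,1),np.round(s,1),round((a+45)%90-45,1)
            ~~~~~~~~~~~~~~~^^^^^^^^^^^^^^^^^^^^^^^^^^^^^^^^^^^
cv2.error: OpenCV(4.12.0) /io/opencv/modules/imgproc/src/convhull.cpp:143: error: (-215:Assertion failed) total >= 0 && (depth == CV_32F || depth == CV_32S) in function 'convexHull'
```

```bash
cat > meas.py <<'E'
from h import *
def rect(Q):
    (c,s,a)=cv2.minAreaRect(np.ascontiguousarray(Q[:,:2]*1000,dtype=np.float32));return np.round(c,1),np.round(s,1),round((a+45)%90-45,1)
def look(n,p,d):
    h=cv2.cvtColor(p,cv2.COLOR_BGR2HSV).astype(int);v,u=np.mgrid[:400,:640]
    px=np.c_[u.ravel(),v.ravel()];P=pts(n,px,d.ravel());P[d.ravel()==0]=9
    return h.reshape(-1,3),px,P
def big(m):
    m=m.reshape(400,640).astype(np.uint8);k,l,s,_=cv2.connectedComponentsWithStats(m)
    return (l==1+np.argmax(s[1:,4])).ravel() if k>1 else m.ravel()>0
def report(n,p,d,G):
    h,px,P=look(n,p,d);print(n)
    for k,g in G.items():
        r0=np.hypot(*(P[:,:2]-g).T)
        def show(t,m,z):
            m=big(m) if m.any() else m
            if m.sum()<12: print(k,t,'none');return
            Q=ray(n,px[m],z);print(k,t,m.sum(),*rect(Q),'depth z',np.percentile(P[m,2],[10,50,90]).round(4))
        if k=='pad': show('black',(r0<.09)&(h[:,2]<60),.008)
        elif k=='spool': show('top',(r0<.05)&(h[:,0]>95)&(h[:,0]<130)&(h[:,1]>120)&(P[:,2]>.034),.044)
        elif k=='jar': show('top',(r0<.05)&(P[:,2]>.045),.055)
        else:
            show('white',(r0<.07)&(h[:,1]<60)&(h[:,2]>120),.009)
            gr=(r0<.065)&(h[:,0]>40)&(h[:,0]<90)&(h[:,1]>90)
            show('board',gr,.02)
            hull=np.zeros((400,640),np.uint8)
            show('rim',(r0<.055)&(h[:,0]>8)&(h[:,0]<32)&(h[:,1]>80)&(h[:,2]>60)&(P[:,2]>.022),.03)
            show('blk',(r0<.1)&(r0>.035)&(h[:,2]<60)&(P[:,2]>.018)&(P[:,0]>g[0]+.03),.026)
PX={'pad':(181,198),'A':(254,205),'B':(340,195),'C':(411,162),'spool':(229,100),'jar':(298,103)}
G={k:ray('top',[v],.02)[0,:2] for k,v in PX.items()}
E
python3 - <<'E'
from meas import *
for n in('top','scene'): report(n,cv2.imread(f'pics/{n}0.png'),np.load(n+'0d.npy'),G)
E
```

```text
top
pad black 1954 [455.8 267.1] [ 98.7 107.5] -3.1 depth z [0.0034 0.0057 0.008 ]
A white 159 [430.3  99.5] [75.7 76.5] 4.1 depth z [0.0043 0.0112 0.0209]
A board 344 [431.5  98.4] [46.  43.3] 0.4 depth z [0.0137 0.0159 0.018 ]
A rim 162 [439.   97.5] [73.  54.2] 2.3 depth z [0.0232 0.027  0.0296]
A blk 139 [488.1 101.5] [11.2 68.9] 5.3 depth z [0.0208 0.0237 0.0257]
B white 242 [ 445.1 -100.6] [77.1 76.8] 16.1 depth z [0.0019 0.0072 0.0203]
B board 343 [448.2 -98.9] [46.3 44.1] 17.7 depth z [0.0133 0.0155 0.0179]
B rim 188 [455.6 -96.8] [73.4 54. ] 16.5 depth z [0.0228 0.0267 0.0294]
B blk 135 [501.3 -85.3] [10.7 69.1] 14.6 depth z [0.0214 0.0239 0.0263]
C white 149 [ 528.2 -271. ] [76.9 74.3] 16.0 depth z [0.0038 0.0151 0.0211]
C board 313 [ 528.4 -269.9] [46.2 42.8] 16.8 depth z [0.0132 0.0156 0.0181]
C rim 161 [ 531.6 -266.8] [66.8 54.7] 16.1 depth z [0.0236 0.0268 0.0294]
C blk 126 [ 582.3 -250.4] [11.1 67.9] 17.4 depth z [0.0204 0.0233 0.0256]
spool top 423 [680.6 157.2] [53.2 52.4] -0.6 depth z [0.0395 0.0419 0.0439]
jar top 244 [669.2  -4. ] [38.5 39.9] -0.5 depth z [0.05   
[... 438 characters left out ...]
 z [0.0006 0.0211 0.0233]
B board 178 [ 445.5 -102. ] [38.2 41.6] 15.6 depth z [0.0158 0.0177 0.0205]
B rim 258 [460.3 -94.1] [79.7 54.4] 18.2 depth z [0.0229 0.0266 0.0305]
B blk 143 [505. -82.] [14.1 67.3] 14.2 depth z [0.0218 0.025  0.0275]
C white 90 [ 528.  -234.3] [26.7 72.8] -4.3 depth z [0.0034 0.0077 0.0105]
C board 156 [ 526.5 -273.3] [38.8 38.7] 16.8 depth z [0.0156 0.0177 0.0205]
C rim 230 [ 540.  -262.9] [78.  59.3] 16.9 depth z [0.0231 0.0273 0.0313]
C blk 128 [ 585.8 -247.1] [15. 70.] 17.8 depth z [0.0214 0.0253 0.0272]
spool top 618 [684.6 159. ] [52.4 50.8] 35.8 depth z [0.0419 0.0436 0.0455]
jar top 319 [ 6.744e+02 -2.000e-01] [41.7 37.8] 38.5 depth z [0.051  0.054  0.0561]
```

```bash
cat > go.py <<'E'
from h import *
from scipy.spatial.transform import Rotation as Ro
import sys
T={'A':(432,99),'mA':(432,98.7),'B':(447.2,-99.2),'mB':(449,-97.9),'C':(529.5,-267.7),'mC':(529,-269.2),'P':(458,268.5)}
YAW={'A':4.4,'mA':2.5,'B':15.5,'mB':16.5,'C':16.8,'mC':16.5,'P':-3}
def go(x,y,yaw,z):
    s=r.sense();q=s['orientation'];R=Ro.from_quat([q[1],q[2],q[3],q[0]]).as_matrix()
    p=s['tcp_pos']*1000;m=np.radians(yaw);X=np.array([-np.sin(m),np.cos(m),0])
    if X@R[:,0]<0:X=-X
    Rt=np.c_[X,[0,0,-1],np.cross(X,[0,0,-1])]
    print('t',round(s['clock'],2),'tcp',p.round(1),'gap',round(s['finger_gap']*1e3,1),'F',s['ft_force'].round(1),'toolx',R[:,0].round(2),'down',R[:,1].round(3))
    print('j',s['joints'].round(2));rv=Ro.from_matrix(R.T@Rt).as_rotvec()
    print('rot',rv.round(3),'shift after rot',(Rt.T@(np.array([x,y,z])-p)).round(1))
if __name__=='__main__':
    k=sys.argv[1];go(*T[k],YAW[k],float(sys.argv[2]))
E
python3 go.py mA 85
```

```text
t 0.1 tcp [ 299.2 -659.6  230.3] gap 85.5 F [-0.2  0.8  0.6] toolx [ 0.41 -0.91 -0.  ] down [-0.001  0.002 -1.   ]
j [ 1.05  0.59  0.05  1.61 -0.03  0.94 -0.03]
rot [ 0.001  0.382 -0.002] shift after rot [-751.8  145.3  165.8]
```

```bash
python3 -m crank '[[0,20,0,0,0.127,0,-1],[0,20,0,0,0.127,0,-1],[0,20,0,0,0.128,0,-1],[-35,10,9,0,0,0,-1],[-40,10,9,0,0,0,-1],[-40,10,9,0,0,0,-1],[-40,10,9,0,0,0,-1],[-40,10,9,0,0,0,-1],[-40,10,9,0,0,0,-1],[-40,10,9,0,0,0,-1]]' 30
python3 -m crank '[[-40,2,9,0,0,0,-1],[-40,2,9,0,0,0,-1],[-40,2,9,0,0,0,-1],[-40,2,9,0,0,0,-1],[-40,2,9,0,0,0,-1],[-40,2,9,0,0,0,-1],[-40,2,9,0,0,0,-1],[-40,0,9,0,0,0,-1],[-40,0,9,0,0,0,-1],[-40,0,9,0,0,0,-1]]'
python3 go.py mA 85
```

```text
clock: 1.1
tcp_pos: [0.3504, -0.3811, 0.1009]
orientation: [0.511, -0.511, 0.489, -0.489]
ft_force: [0.8, -0.2, -0.7]
finger_gap: 0.0854
clock: 2.1
tcp_pos: [0.4229, 0.0225, 0.0872]
orientation: [-0.511, 0.511, -0.489, 0.489]
ft_force: [0.9, 0.1, -0.3]
finger_gap: 0.0852
t 2.1 tcp [422.9  22.5  87.2] gap 85.2 F [ 0.9  0.1 -0.3] toolx [ 0.04 -1.    0.  ] down [-0. -0. -1.]
j [-0.31  0.51  0.2   2.38 -0.36  0.28 -1.32]
rot [0. 0. 0.] shift after rot [-75.7   2.2  12.4]
```

```bash
python3 -m crank '[[-30,0,4,0,0,0,-1],[-30,0,4,0,0,0,-1],[-16,0,4,0,0,0,-1],[0,20,0,0,0,0,-1],[0,10,0,0,0,0,-1],[0,5,0,0,0,0,-1],[0,0,0,0,0,0,-1],[0,0,0,0,0,0,-1],[0,0,0,0,0,0,-1],[0,0,0,0,0,0,-1]]'
python3 go.py mA 5
python3 - <<'E'
from h import *
o=[]
for n,(v,u) in (('top',(150,200)),('scene',(180,310))):
    p,d=optics.capture(n);cv2.imwrite(f'pics/{n}1.png',p);o.append(cv2.resize(p[v:v+110,u:u+140],None,fx=2.85,fy=4 and 2.85,interpolation=cv2.INTER_CUBIC))
cv2.imwrite('pics/c3.png',np.hstack(o))
E
```

```text
clock: 3.1
tcp_pos: [0.4317, 0.097, 0.0527]
orientation: [0.511, -0.51, 0.489, -0.489]
ft_force: [-0.0, -0.7, -0.2]
finger_gap: 0.0853
t 3.1 tcp [431.7  97.   52.7] gap 85.3 F [-0.  -0.7 -0.2] toolx [ 0.04 -1.   -0.  ] down [ 0.001  0.    -1.   ]
j [-0.45  0.59  0.16  2.35 -0.43  0.22 -1.42]
rot [-0.001 -0.    -0.   ] shift after rot [-1.6 47.7  0.4]
```

View pics/c3.png

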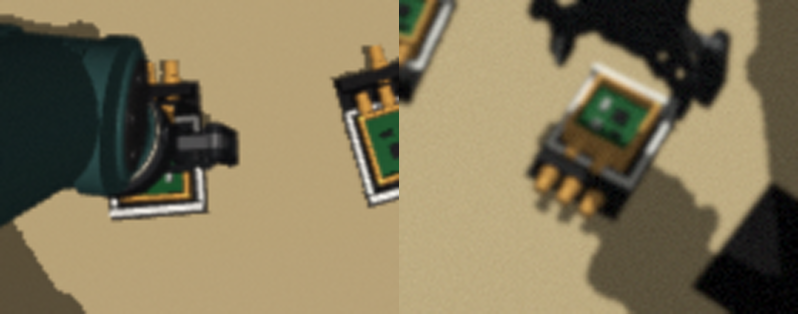

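The picture shows the open fingers straddling the left cradle's module along its y axis. Next: descend and grip.

```bash
python3 -m crank '[[-1.6,12,0,0,0,0,-1],[0,12,0,0,0,0,-1],[0,12,0,0,0,0,-1],[0,8,0,0,0,0,-1],[0,3.5,0,0,0,0,-1],[0,0,0,0,0,0,-1],[0,0,0,0,0,0,0],[0,0,0,0,0,0,0],[0,0,0,0,0,0,0.5],[0,0,0,0,0,0,0.5]]' 30
python3 -m crank '[[0,0,0,0,0,0,0.5],[0,0,0,0,0,0,0.5],[0,0,0,0,0,0,0.5],[0,0,0,0,0,0,0.5],[0,0,0,0,0,0,0.5],[0,0,0,0,0,0,0.5],[0,0,0,0,0,0,0.5],[0,0,0,0,0,0,0.5],[0,-2,0,0,0,0,0.5],[0,-4,0,0,0,0,0.5]]' 
python3 go.py mA 85
```

```text
clock: 4.2
tcp_pos: [0.4316, 0.0988, 0.0053]
orientation: [0.511, -0.511, 0.489, -0.489]
ft_force: [0.4, -1.0, 6.0]
finger_gap: 0.0535
clock: 5.2
tcp_pos: [0.4311, 0.0989, 0.0108]
orientation: [-0.511, 0.511, -0.489, 0.489]
ft_force: [0.2, 0.1, -2.1]
finger_gap: 0.0532
t 5.2 tcp [431.1  98.9  10.8] gap 53.2 F [ 0.2  0.1 -2.1] toolx [ 0.04 -1.    0.  ] down [-0.001 -0.    -1.   ]
j [-0.39  0.68  0.08  2.36 -0.46  0.12 -1.39]
rot [0.001 0.    0.   ] shift after rot [  0.2 -74.2   0.9]
```

```bash
python3 -m crank '[[0,-10,0,0,0,0,0.5],[0,-15,0,0,0,0,0.5],[0,-20,0,0,0,0,0.5],[0,-15,0,0,0,0,0.5],[0,-10,0,0,0,0,0.5],[0,0,0,0,0,0,0.5],[0,0,0,0,0,0,0.5],[0,0,0,0,0,0,0.5],[0,0,0,0,0,0,0.5],[0,0,0,0,0,0,0.5]]'
python3 go.py P 80
python3 - <<'E'
from h import *
p,d=optics.capture('scene');cv2.imwrite('pics/scene2.png',p);cv2.imwrite('pics/c4.png',cv2.resize(p[140:280,300:500],None,fx=3.5,fy=3.5,interpolation=cv2.INTER_CUBIC))
E
```

```text
clock: 6.2
tcp_pos: [0.431, 0.0987, 0.0803]
orientation: [-0.51, 0.511, -0.489, 0.489]
ft_force: [-0.6, -1.2, -1.6]
finger_gap: 0.0535
t 6.2 tcp [431.   98.7  80.3] gap 53.5 F [-0.6 -1.2 -1.6] toolx [ 0.04 -1.    0.  ] down [-0.001 -0.    -1.   ]
j [-0.5   0.54  0.23  2.35 -0.41  0.3  -1.43]
rot [0.001 0.096 0.   ] shift after rot [-171.     0.3   18. ]
```

View pics/c4.png

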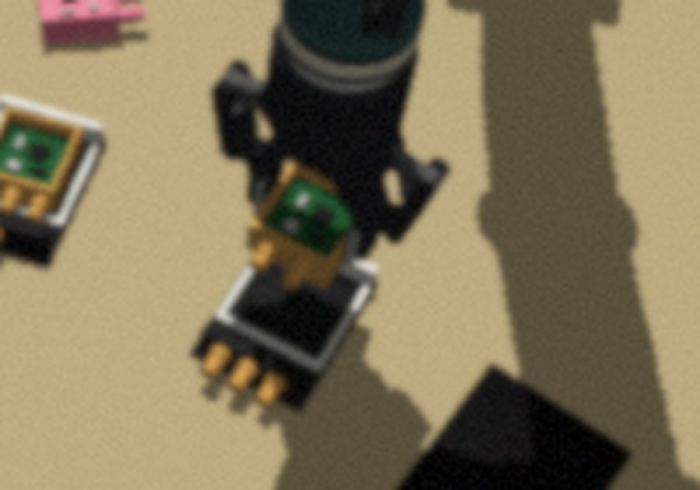

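The module is held between the fingers above the now-empty cradle, connectors facing forward and roughly level. Moving it to the pad.

```bash
python3 -m crank '[[-12,0,2,0,0.096,0,0.5],[-25,0,3,0,0,0,0.5],[-30,0,3,0,0,0,0.5],[-30,0,3,0,0,0,0.5],[-30,0,3,0,0,0,0.5],[-25,0,3,0,0,0,0.5],[-18,0,2,0,0,0,0.5],[0,20,0,0,0,0,0.5],[0,20,0,0,0,0,0.5],[0,10,0,0,0,0,0.5]]'
python3 go.py P 9.5
```

```text
clock: 7.25
tcp_pos: [0.4571, 0.2672, 0.0293]
orientation: [0.486, -0.488, 0.513, -0.513]
ft_force: [0.4, -0.1, -1.7]
finger_gap: 0.0535
t 7.25 tcp [457.1 267.2  29.3] gap 53.5 F [ 0.4 -0.1 -1.7] toolx [-0.05 -1.    0.  ] down [-0.002 -0.001 -1.   ]
j [-0.8   0.7   0.26  2.17 -0.53  0.34 -1.72]
rot [ 0.002 -0.     0.002] shift after rot [-1.4 19.8  0.8]
```

```bash
python3 -m crank '[[0,8,0,0,0,0,0.5],[0,6,0,0,0,0,0.5],[0,4,0,0,0,0,0.5],[0,1.5,0,0,0,0,0.5],[0,0,0,0,0,0,0.5],[0,0,0,0,0,0,0.5],[0,0,0,0,0,0,0.3],[0,0,0,0,0,0,0],[0,0,0,0,0,0,-0.3],[0,0,0,0,0,0,-0.6]]'
python3 -m crank '[[0,0,0,0,0,0,-1],[0,0,0,0,0,0,-1],[0,0,0,0,0,0,-1],[0,0,0,0,0,0,-1],[0,-6,0,0,0,0,-1],[0,-14,0,0,0,0,-1],[0,-20,0,0,0,0,-1],[0,-20,0,0,0,0,-1],[0,-10,0,0,0,0,-1],[0,0,0,0,0,0,-1]]'
python3 go.py mB 80
```

```text
clock: 8.25
tcp_pos: [0.4582, 0.268, 0.0115]
orientation: [-0.487, 0.487, -0.513, 0.513]
ft_force: [0.1, -0.3, 0.3]
finger_gap: 0.0676
clock: 9.25
tcp_pos: [0.4589, 0.2685, 0.0832]
orientation: [-0.488, 0.486, -0.513, 0.513]
ft_force: [0.8, -0.7, 0.5]
finger_gap: 0.0853
t 9.25 tcp [458.9 268.5  83.2] gap 85.3 F [ 0.8 -0.7  0.5] toolx [-0.05 -1.   -0.  ] down [ 0.003  0.002 -1.   ]
j [-0.87  0.61  0.35  2.16 -0.48  0.44 -1.76]
rot [-0.003 -0.34  -0.002] shift after rot [ 348.5    3.2 -113.6]
```

```bash
python3 -m crank '[[0,0,0,0,-0.113,0,-1],[0,0,0,0,-0.113,0,-1],[0,0,0,0,-0.114,0,-1],[40,0,-13,0,0,0,-1],[40,0,-13,0,0,0,-1],[40,0,-13,0,0,0,-1],[40,0,-13,0,0,0,-1],[40,0,-13,0,0,0,-1],[40,0,-13,0,0,0,-1],[40,0,-13,0,0,0,-1]]'
python3 -m crank '[[40,0,-13,0,0,0,-1],[25,0,-9,0,0,0,-1],[3,0,0,0,0,0,-1],[0,10,0,0,0,0,-1],[0,20,0,0,0,0,-1],[0,10,0,0,0,0,-1],[0,0,0,0,0,0,-1],[0,0,0,0,0,0,-1],[0,0,0,0,0,0,-1],[0,0,0,0,0,0,-1]]'
python3 go.py mB 5
python3 - <<'E'
from meas import *
p,d=optics.capture('top');cv2.imwrite('pics/top3.png',p);p2,d2=optics.capture('scene');cv2.imwrite('pics/scene3.png',p2)
report('top',p,d,{'A':G['A'],'P':G['pad']}); report('scene',p2,d2,{'P':G['pad']})
cv2.imwrite('pics/c5.png',np.hstack([cv2.resize(p[145:245,150:280],None,fx=3,fy=3),cv2.resize(p2[150:250+0,200+60:390],None,fx=3,fy=3)]))
E
```

```text
clock: 10.25
tcp_pos: [0.4496, -0.0281, 0.0808]
orientation: [-0.566, 0.567, -0.423, 0.423]
ft_force: [1.2, -1.0, -0.0]
finger_gap: 0.0854
clock: 11.25
tcp_pos: [0.4489, -0.0978, 0.0418]
orientation: [0.567, -0.566, 0.423, -0.423]
ft_force: [0.2, -0.6, -0.6]
finger_gap: 0.0854
t 11.25 tcp [448.9 -97.8  41.8] gap 85.4 F [ 0.2 -0.6 -0.6] toolx [ 0.28 -0.96  0.  ] down [ 0.001 -0.    -1.   ]
j [ 0.05  0.62  0.09  2.32 -0.25  0.21 -0.91]
rot [-0.001  0.     0.   ] shift after rot [ 0.2 36.8  0.1]
top
A white none
A board none
A rim none
A blk none
P white none
P board none
P rim none
P blk none
scene
P white 13 [458.4 259.2] [7.2 6.3] 28.2 depth z [0.0217 0.0246 0.0258]
P board 299 [452.8 267.6] [43.7 40.2] -3.2 depth z [0.0202 0.0221 0.0244]
P rim 418 [467.3 267.2] [56.4 80.7] -3.2 depth z [0.0239 0.0302 0.0349]
P blk none
```

View pics/c5.png

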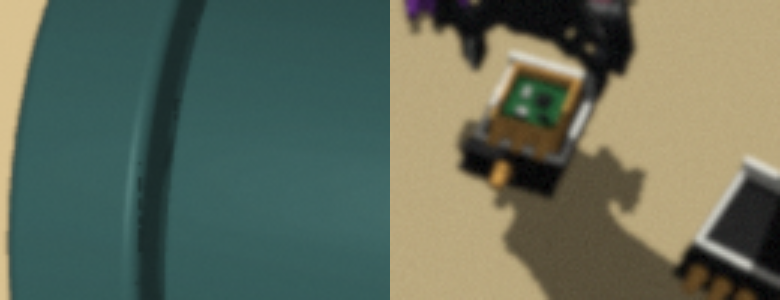

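The top view is blocked by the arm. The scene view shows the fingers straddling the middle module, and by the numbers module_two lies flat on the pad at yaw −3.2°. Grasping module_three.

```bash
python3 -m crank '[[0,12,0,0,0,0,-1],[0,12,0,0,0,0,-1],[0,8,0,0,0,0,-1],[0,5,0,0,0,0,-1],[0,0,0,0,0,0,-1],[0,0,0,0,0,0,-1],[0,0,0,0,0,0,0],[0,0,0,0,0,0,0],[0,0,0,0,0,0,0.5],[0,0,0,0,0,0,0.5]]' 30
python3 -m crank '[[0,0,0,0,0,0,0.5],[0,0,0,0,0,0,0.5],[0,0,0,0,0,0,0.5],[0,-4,0,0,0,0,0.5],[0,-10,0,0,0,0,0.5],[0,-15,0,0,0,0,0.5],[0,-20,0,0,0,0,0.5],[0,-15,0,0,0,0,0.5],[0,-10,0,0,0,0,0.5],[0,0,0,0,0,0,0.5]]' 
python3 go.py A 80
```

```text
clock: 12.35
tcp_pos: [0.4483, -0.0968, 0.0052]
orientation: [0.567, -0.566, 0.423, -0.422]
ft_force: [-0.7, 2.0, 8.6]
finger_gap: 0.0537
clock: 13.35
tcp_pos: [0.4491, -0.0981, 0.0796]
orientation: [0.567, -0.566, 0.422, -0.424]
ft_force: [-0.7, 0.3, -2.4]
finger_gap: 0.0536
t 13.35 tcp [449.1 -98.1  79.6] gap 53.6 F [-0.7  0.3 -2.4] toolx [ 0.28 -0.96  0.  ] down [ 0.003 -0.001 -1.   ]
j [ 0.01  0.54  0.14  2.31 -0.24  0.3  -0.93]
rot [-0.003  0.211  0.001] shift after rot [-197.9   -0.4   -2. ]
```

```bash
python3 -m crank '[[0,0,0,0,0.105,0,0.5],[0,0,0,0,0.106,0,0.5],[-15,0,0,0,0,0,0.5],[-30,0,0,0,0,0,0.5],[-35,0,0,0,0,0,0.5],[-35,0,0,0,0,0,0.5],[-35,0,-1,0,0,0,0.5],[-30,0,-1,0,0,0,0.5],[-15,0,0,0,0,0,0.5],[-3,0,0,0,0,0,0.5]]'
python3 -m crank '[[0,10,0,0,0,0,0.5],[0,20,0,0,0,0,0.5],[0,15,0,0,0,0,0.5],[0,5,0,0,0,0,0.5],[0,0,0,0,0,0,0.5],[0,0,0,0,0,0,0.5],[0,0,0,0,0,0,0.5],[0,0,0,0,0,0,0.5],[0,0,0,0,0,0,0.5],[0,0,0,0,0,0,0.5]]'
python3 go.py A 6
python3 - <<'E'
from meas import *
p2,d2=optics.capture('scene');cv2.imwrite('pics/scene4.png',p2)
cv2.imwrite('pics/c6.png',cv2.resize(p2[180:270,340:440],None,fx=6,fy=6,interpolation=cv2.INTER_CUBIC))
E
```

```text
clock: 14.35
tcp_pos: [0.4307, 0.1017, 0.0777]
orientation: [-0.52, 0.52, -0.48, 0.479]
ft_force: [0.0, -0.1, -2.0]
finger_gap: 0.0535
clock: 15.35
tcp_pos: [0.4314, 0.0995, 0.0286]
orientation: [0.519, -0.519, 0.48, -0.48]
ft_force: [0.5, 0.1, -2.7]
finger_gap: 0.0535
t 15.35 tcp [431.4  99.5  28.6] gap 53.5 F [ 0.5  0.1 -2.7] toolx [ 0.08 -1.   -0.  ] down [ 0.001  0.    -1.   ]
j [-0.42  0.64  0.12  2.36 -0.48  0.16 -1.34]
rot [-0.001  0.    -0.   ] shift after rot [ 0.5 22.6  0.5]
```

View pics/c6.png

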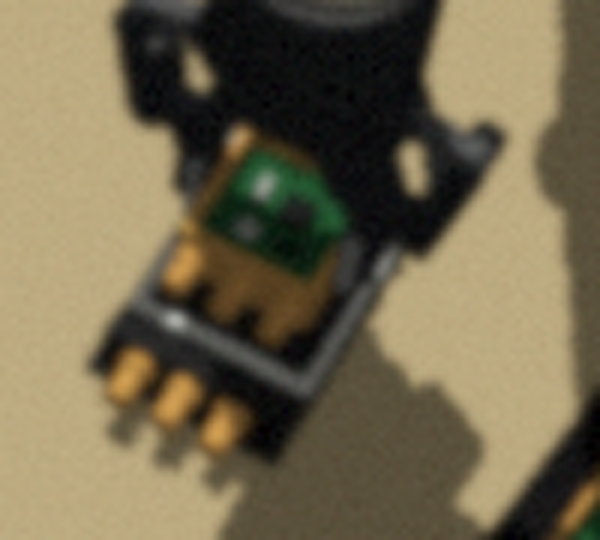

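The held module sits above its cradle, aligned, with its three connectors pointing at the three jacks. Lowering it now.

```bash
python3 -m crank '[[0.5,6,0.5,0,0,0,0.5],[0,6,0,0,0,0,0.5],[0,5,0,0,0,0,0.5],[0,4,0,0,0,0,0.5],[0,2,0,0,0,0,0.5],[0,0,0,0,0,0,0.5],[0,0,0,0,0,0,0.5],[0,0,0,0,0,0,0.5],[0,0,0,0,0,0,0.5],[0,0,0,0,0,0,0.5]]'
python3 go.py A 6
```

```text
clock: 16.4
tcp_pos: [0.4316, 0.0987, 0.0053]
orientation: [-0.519, 0.519, -0.481, 0.48]
ft_force: [-2.2, -0.1, 2.2]
finger_gap: 0.0534
t 16.4 tcp [431.6  98.7   5.3] gap 53.4 F [-2.2 -0.1  2.2] toolx [ 0.08 -1.    0.  ] down [-0. -0. -1.]
j [-0.39  0.69  0.08  2.36 -0.5   0.1  -1.32]
rot [ 0. -0.  0.] shift after rot [-0.2 -0.7  0.4]
```

Seated, with light contact. Next: release, lift, and head for module_one.

```bash
python3 -m crank '[[0,0,0,0,0,0,0.3],[0,0,0,0,0,0,0],[0,0,0,0,0,0,-0.3],[0,0,0,0,0,0,-0.6],[0,0,0,0,0,0,-1],[0,0,0,0,0,0,-1],[0,0,0,0,0,0,-1],[0,0,0,0,0,0,-1],[0,-10,0,0,0,0,-1],[0,-20,0,0,0,0,-1]]'
python3 -m crank '[[0,-20,0,0,0,0,-1],[0,-15,0,0,0,0,-1],[0,-10,0,0,0,0,-1],[0,0,0,0,0,0,-1],[0,0,0,0,0,0,-1],[0,0,0,0,0,0,-1],[0,0,0,0,0,0,-1],[0,0,0,0,0,0,-1],[0,0,0,0,0,0,-1],[0,0,0,0,0,0,-1]]'
python3 go.py mC 80
```

```text
clock: 17.4
tcp_pos: [0.431, 0.0986, 0.0352]
orientation: [-0.518, 0.519, -0.481, 0.48]
ft_force: [-0.4, 0.3, -0.2]
finger_gap: 0.0854
clock: 18.4
tcp_pos: [0.4317, 0.0988, 0.0801]
orientation: [-0.519, 0.519, -0.481, 0.48]
ft_force: [0.3, 0.2, 0.1]
finger_gap: 0.0853
t 18.4 tcp [431.7  98.8  80.1] gap 85.3 F [0.3 0.2 0.1] toolx [ 0.08 -1.    0.  ] down [-0. -0. -1.]
j [-0.51  0.54  0.25  2.34 -0.45  0.3  -1.37]
rot [ 0.    -0.211  0.   ] shift after rot [ 3.804e+02  1.000e-01 -1.120e+01]
```

```bash
python3 -m crank '[[0,0,0,0,-0.105,0,-1],[0,0,0,0,-0.106,0,-1],[30,0,-1,0,0,0,-1],[40,0,-1,0,0,0,-1],[40,0,-1,0,0,0,-1],[40,0,-1,0,0,0,-1],[40,0,-1,0,0,0,-1],[40,0,-1,0,0,0,-1],[40,0,-1,0,0,0,-1],[40,0,-1,0,0,0,-1]]'
python3 -m crank '[[40,0,-1,0,0,0,-1],[25,0,-1,0,0,0,-1],[5,0,-1,0,0,0,-1],[0,10,0,0,0,0,-1],[0,20,0,0,0,0,-1],[0,10,0,0,0,0,-1],[0,0,0,0,0,0,-1],[0,0,0,0,0,0,-1],[0,0,0,0,0,0,-1],[0,0,0,0,0,0,-1]]'
python3 go.py mC 5
python3 - <<'E'
from meas import *
p,d=optics.capture('top');p2,d2=optics.capture('scene')
cv2.imwrite('pics/top5.png',p);report('top',p,d,{'A':G['A'],'P':G['pad'],'B':G['B']});report('scene',p2,d2,{'A':G['A'],'P':G['pad']})
cv2.imwrite('pics/c7.png',np.hstack([cv2.resize(p[140:250,150:280],None,fx=3,fy=3),cv2.resize(p2[130:240,190:320],None,fx=3,fy=3)]))
E
```

```text
clock: 19.4
tcp_pos: [0.5122, -0.2023, 0.0802]
orientation: [-0.566, 0.566, -0.423, 0.423]
ft_force: [1.2, 0.3, -0.1]
finger_gap: 0.0857
clock: 20.4
tcp_pos: [0.5296, -0.2686, 0.041]
orientation: [0.567, -0.567, 0.423, -0.423]
ft_force: [-0.6, -0.1, -0.5]
finger_gap: 0.0852
t 20.4 tcp [ 529.6 -268.6   41. ] gap 85.2 F [-0.6 -0.1 -0.5] toolx [ 0.28 -0.96  0.  ] down [ 0.001 -0.    -1.   ]
j [ 0.3   0.7   0.13  2.02 -0.21  0.43 -0.69]
rot [-0.001  0.     0.001] shift after rot [ 0.4 36.  -0.7]
top
A white 204 [430.   99.6] [78.  75.2] 3.2 depth z [0.0022 0.0078 0.0204]
A board 348 [431.3  99.5] [46.1 45.5] 0.8 depth z [0.0136 0.0157 0.0182]
A rim 203 [438.4  98.3] [73.  54.3] 3.1 depth z [0.0228 0.0267 0.0292]
A blk 137 [488.3 101.5] [10.5 68.6] 3.6 depth z [0.0207 0.0233 0.026 ]
P white none
P board 320 [458.5 270. ] [42.3 46.1] -2.8 depth z [0.0181 0.0201 0.0223]
P rim 278 [465.5 267. ] [58.2 73.7] -3.1 depth z [0.0241 0.0292 0.0331]
P blk none
B white 389 [ 444.6 -100.3] [79.7 78.2] 15.6 depth z [0.0003 0.0056 0.0189]
B board 3415 [ 640.1 -347.2] [186.4 191.8] -29.9 depth z [0.7982 0.807  0.812 ]
B rim none
B blk 129 [500.9 -85. ] [10.9 68.1] 15.2 depth z [0.0211 0.0237 0.0257]
scene
A white 102 [433.7 134.9] [70.7 11. ] 0.0 depth z [0.002 0.007 0.01 ]
A board 231 [428.3  97.5] [39.  41.9] 4.6 depth z [0.0159 0.0179 0.0202]
A rim 308 [442.7 100.3] [81.1 55. ] 5.0 depth z [0.0231 0.0266 0.0306]
A blk 170 [496.  104.4] [20.5 70.4] 4.1 depth z [0.0214 0.0251 0.0272]
P white 14 [458.2 258.6] [7.5 6.6] -16.3 depth z [0.0219 0.024  0.027 ]
P board 300 [452.8 267.6] [43.7 40.2] -3.2 depth z [0.0203 0.0224 0.0247]
P rim 414 [467.4 267.2] [56.4 81. ] -3.1 depth z [0.0239 0.0302 0.0352]
P blk none
```

View pics/c7.png

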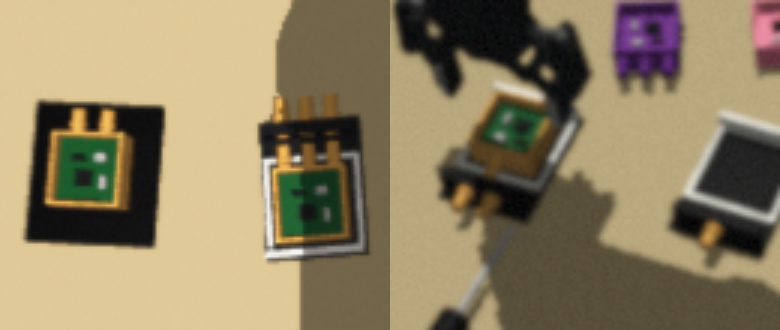

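Module_two is on the pad and module_three lies flat in the three-jack cradle (rim and board heights match the original seating). The fingers straddle module_one, so I'll grasp it.

```bash
python3 -m crank '[[0,12,0,0,0,0,-1],[0,12,0,0,0,0,-1],[0,8,0,0,0,0,-1],[0,4,0,0,0,0,-1],[0,0,0,0,0,0,-1],[0,0,0,0,0,0,-1],[0,0,0,0,0,0,0],[0,0,0,0,0,0,0],[0,0,0,0,0,0,0.5],[0,0,0,0,0,0,0.5]]' 30
python3 -m crank '[[0,0,0,0,0,0,0.5],[0,0,0,0,0,0,0.5],[0,0,0,0,0,0,0.5],[0,-4,0,0,0,0,0.5],[0,-10,0,0,0,0,0.5],[0,-15,0,0,0,0,0.5],[0,-20,0,0,0,0,0.5],[0,-15,0,0,0,0,0.5],[0,-10,0,0,0,0,0.5],[0,0,0,0,0,0,0.5]]' 
python3 go.py B 80
```

```text
clock: 21.5
tcp_pos: [0.5299, -0.2691, 0.0053]
orientation: [0.567, -0.566, 0.422, -0.424]
ft_force: [-0.8, 0.3, 6.1]
finger_gap: 0.0533
clock: 22.5
tcp_pos: [0.5302, -0.2691, 0.0802]
orientation: [0.567, -0.566, 0.422, -0.424]
ft_force: [0.2, -0.6, -2.2]
finger_gap: 0.0535
t 22.5 tcp [ 530.2 -269.1   80.2] gap 53.5 F [ 0.2 -0.6 -2.2] toolx [ 0.28 -0.96  0.  ] down [ 0.003 -0.001 -1.   ]
j [ 0.28  0.64  0.16  2.01 -0.2   0.5  -0.7 ]
rot [-0.003  0.017  0.002] shift after rot [-185.9    0.2  -34.5]
```

```bash
python3 -m crank '[[0,0,0,0,0.017,0,0.5],[-15,0,-3,0,0,0,0.5],[-25,0,-5,0,0,0,0.5],[-30,0,-6,0,0,0,0.5],[-35,0,-6,0,0,0,0.5],[-35,0,-6,0,0,0,0.5],[-30,0,-6,0,0,0,0.5],[-13,0,-2,0,0,0,0.5],[-3,0,0,0,0,0,0.5],[0,0,0,0,0,0,0.5]]'
python3 -m crank '[[0,10,0,0,0,0,0.5],[0,20,0,0,0,0,0.5],[0,15,0,0,0,0,0.5],[0,5,0,0,0,0,0.5],[0,0,0,0,0,0,0.5],[0,0,0,0,0,0,0.5],[0,0,0,0,0,0,0.5],[0,0,0,0,0,0,0.5],[0,0,0,0,0,0,0.5],[0,0,0,0,0,0,0.5]]'
python3 go.py B 6
```

```text
clock: 23.5
tcp_pos: [0.4471, -0.0986, 0.0782]
orientation: [-0.563, 0.563, -0.428, 0.428]
ft_force: [0.7, -0.7, -0.9]
finger_gap: 0.0535
clock: 24.5
tcp_pos: [0.4468, -0.0985, 0.0286]
orientation: [0.563, -0.563, 0.428, -0.428]
ft_force: [0.4, 0.5, -0.9]
finger_gap: 0.0534
t 24.5 tcp [446.8 -98.5  28.6] gap 53.4 F [ 0.4  0.5 -0.9] toolx [ 0.27 -0.96  0.  ] down [ 0.001 -0.    -1.   ]
j [ 0.05  0.64  0.09  2.33 -0.3   0.18 -0.88]
rot [-0.001  0.001  0.   ] shift after rot [ 0.8 22.6  0.2]
```

```bash
python3 -m crank '[[0.8,6,0,0,0,0,0.5],[0,6,0,0,0,0,0.5],[0,5,0,0,0,0,0.5],[0,4,0,0,0,0,0.5],[0,2,0,0,0,0,0.5],[0,0,0,0,0,0,0.5],[0,0,0,0,0,0,0.5],[0,0,0,0,0,0,0.5],[0,0,0,0,0,0,0.5],[0,0,0,0,0,0,0.5]]'
python3 go.py B 6
```

```text
clock: 25.5
tcp_pos: [0.4465, -0.0992, 0.0053]
orientation: [-0.563, 0.563, -0.428, 0.428]
ft_force: [-0.2, -0.0, 3.6]
finger_gap: 0.0538
t 25.5 tcp [446.5 -99.2   5.3] gap 53.8 F [-0.2 -0.   3.6] toolx [ 0.27 -0.96 -0.  ] down [-0.001  0.    -1.   ]
j [ 0.08  0.69  0.06  2.33 -0.31  0.13 -0.87]
rot [ 0.  0. -0.] shift after rot [ 0.1 -0.7  0.7]
```

```bash
python3 -m crank '[[0,0,0,0,0,0,0.3],[0,0,0,0,0,0,0],[0,0,0,0,0,0,-0.3],[0,0,0,0,0,0,-0.6],[0,0,0,0,0,0,-1],[0,0,0,0,0,0,-1],[0,0,0,0,0,0,-1],[0,0,0,0,0,0,-1],[0,-10,0,0,0,0,-1],[0,-20,0,0,0,0,-1]]'
python3 -m crank '[[0,-20,0,0,0,0,-1],[0,-15,0,0,0,0,-1],[0,-10,0,0,0,0,-1],[0,0,0,0,0.113,0,-1],[0,0,0,0,0.113,0,-1],[0,0,0,0,0.1,0,-1],[0,0,0,0,0,0,-1],[0,0,0,0,0,0,-1],[0,0,0,0,0,0,-1],[0,0,0,0,0,0,-1]]'
python3 go.py P 80
```

```text
clock: 26.5
tcp_pos: [0.446, -0.0991, 0.0352]
orientation: [-0.563, 0.563, -0.429, 0.427]
ft_force: [0.2, 0.9, 0.0]
finger_gap: 0.0853
clock: 27.5
tcp_pos: [0.4468, -0.0993, 0.0803]
orientation: [0.486, -0.486, 0.513, -0.513]
ft_force: [-0.5, -0.7, 0.2]
finger_gap: 0.0855
t 27.5 tcp [446.8 -99.3  80.3] gap 85.5 F [-0.5 -0.7  0.2] toolx [-0.05 -1.   -0.  ] down [-0.  0. -1.]
j [-0.06  0.55  0.24  2.31 -0.4   0.32 -1.1 ]
rot [ 0.    -0.002 -0.   ] shift after rot [-3.679e+02  3.000e-01 -8.000e+00]
```

```bash
python3 -m crank '[[-28,0,-1,0,0,0,-1],[-40,0,-1,0,0,0,-1],[-40,0,-1,0,0,0,-1],[-40,0,-1,0,0,0,-1],[-40,0,-1,0,0,0,-1],[-40,0,-1,0,0,0,-1],[-40,0,-1,0,0,0,-1],[-40,0,-1,0,0,0,-1],[-40,0,0,0,0,0,-1],[-20,0,0,0,0,0,-1]]'
python3 -m crank '[[0,10,0,0,0,0,-1],[0,20,0,0,0,0,-1],[0,10,0,0,0,0,-1],[0,0,0,0,0,0,-1],[0,0,0,0,0,0,-1],[0,0,0,0,0,0,-1],[0,0,0,0,0,0,-1],[0,0,0,0,0,0,-1],[0,0,0,0,0,0,-1],[0,0,0,0,0,0,-1]]'
python3 go.py P 9
python3 - <<'E'
from meas import *
p2,d2=optics.capture('scene');report('scene',p2,d2,{'A':G['A'],'B':G['B']})
cv2.imwrite('pics/c8.png',cv2.resize(p2[140:320,260:500],None,fx=3.3,fy=3.3))
E
```

```text
clock: 28.5
tcp_pos: [0.4589, 0.2735, 0.0801]
orientation: [0.488, -0.487, 0.513, -0.512]
ft_force: [0.2, -0.2, 0.4]
finger_gap: 0.0856
clock: 29.5
tcp_pos: [0.4592, 0.2687, 0.0405]
orientation: [-0.486, 0.486, -0.514, 0.514]
ft_force: [0.1, 0.6, 0.4]
finger_gap: 0.0855
t 29.5 tcp [459.2 268.7  40.5] gap 85.5 F [0.1 0.6 0.4] toolx [-0.05 -1.   -0.  ] down [ 0.  0. -1.]
j [-0.84  0.68  0.31  2.17 -0.57  0.37 -1.68]
rot [-0.    -0.003 -0.   ] shift after rot [ 0.3 31.5 -1.2]
scene
A white 207 [426.4  96.8] [88.9 76.5] 5.0 depth z [-0.0009  0.0088  0.0221]
A board 231 [428.2  97.3] [39.3 42.3] 4.6 depth z [0.0156 0.0177 0.0203]
A rim 285 [443.  100.4] [78.3 54.9] 5.0 depth z [0.0231 0.0267 0.0304]
A blk 132 [493.  105.7] [14.8 67.4] 4.1 depth z [0.0221 0.0251 0.0272]
B white 117 [445.9 -64.6] [28.4 73.4] -4.4 depth z [0.0024 0.0066 0.0101]
B board 180 [ 442.7 -102.1] [38.3 40.6] 15.6 depth z [0.0156 0.0178 0.02  ]
B rim 213 [458.1 -94.4] [79.5 55.2] 18.2 depth z [0.0232 0.0273 0.0309]
B blk 151 [505.4 -81.9] [14.9 67.3] 14.2 depth z [0.0204 0.0251 0.0273]
```

View pics/c8.png

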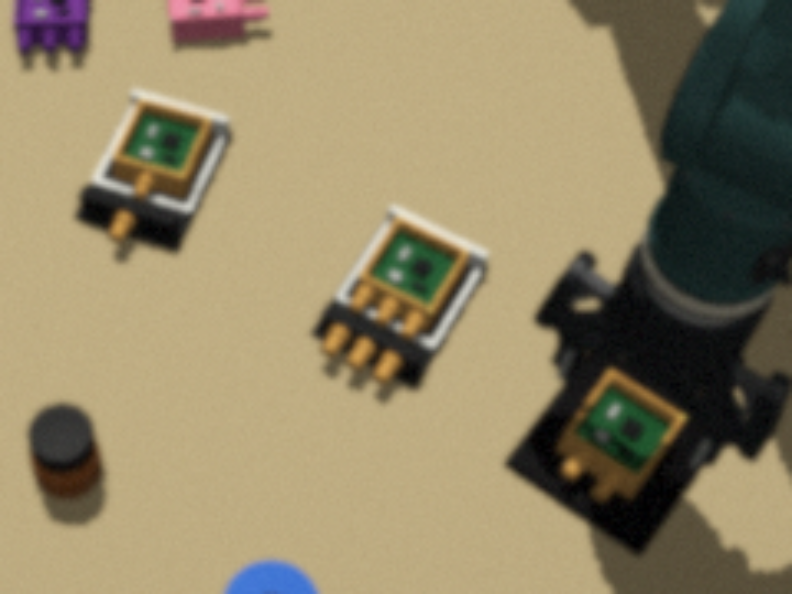

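The one- and three-connector modules are seated flat in the matching cradles, and the fingers straddle module_two on the pad.

```bash
python3 -m crank '[[0,12,-1,0,0,0,-1],[0,10,0,0,0,0,-1],[0,6,0,0,0,0,-1],[0,3.5,0,0,0,0,-1],[0,0,0,0,0,0,-1],[0,0,0,0,0,0,-1],[0,0,0,0,0,0,0],[0,0,0,0,0,0,0],[0,0,0,0,0,0,0.5],[0,0,0,0,0,0,0.5]]' 30
python3 -m crank '[[0,0,0,0,0,0,0.5],[0,0,0,0,0,0,0.5],[0,0,0,0,0,0,0.5],[0,-4,0,0,0,0,0.5],[0,-10,0,0,0,0,0.5],[0,-15,0,0,0,0,0.5],[0,-20,0,0,0,0,0.5],[0,-15,0,0,0,0,0.5],[0,-8,0,0,0,0,0.5],[0,0,0,0,0,0,0.5]]' 
python3 go.py C 80
```

```text
clock: 30.55
tcp_pos: [0.4584, 0.2688, 0.0092]
orientation: [-0.486, 0.486, -0.514, 0.514]
ft_force: [-0.7, -0.1, 3.8]
finger_gap: 0.0536
clock: 31.55
tcp_pos: [0.4585, 0.2691, 0.0819]
orientation: [-0.487, 0.485, -0.513, 0.514]
ft_force: [0.2, 0.7, -2.4]
finger_gap: 0.0534
t 31.55 tcp [458.5 269.1  81.9] gap 53.4 F [ 0.2  0.7 -2.4] toolx [-0.05 -1.   -0.  ] down [ 0.002  0.001 -1.   ]
j [-0.9   0.62  0.39  2.16 -0.52  0.45 -1.72]
rot [-0.002 -0.348 -0.001] shift after rot [534.4   1.9 -87.2]
```

```bash
python3 -m crank '[[0,0,0,0,-0.116,0,0.5],[0,0,0,0,-0.116,0,0.5],[0,0,0,0,-0.116,0,0.5],[15,0,-2,0,0,0,0.5],[30,0,-5,0,0,0,0.5],[35,0,-6,0,0,0,0.5],[35,0,-6,0,0,0,0.5],[35,0,-6,0,0,0,0.5],[35,0,-6,0,0,0,0.5],[35,0,-6,0,0,0,0.5]]'
python3 -m crank '[[35,0,-6,0,0,0,0.5],[35,0,-6,0,0,0,0.5],[35,0,-6,0,0,0,0.5],[35,0,-6,0,0,0,0.5],[35,0,-6,0,0,0,0.5],[35,0,-6,0,0,0,0.5],[35,0,-6,0,0,0,0.5],[35,0,-5,0,0,0,0.5],[24,0,-2,0,0,0,0.5],[10,0,-1,0,0,0,0.5]]'
python3 -m crank '[[0,10,0,0,0,0,0.5],[0,20,0,0,0,0,0.5],[0,15,0,0,0,0,0.5],[0,5,0,0,0,0,0.5],[0,0,0,0,0,0,0.5],[0,0,0,0,0,0,0.5],[0,0,0,0,0,0,0.5],[0,0,0,0,0,0,0.5],[0,0,0,0,0,0,0.5],[0,0,0,0,0,0,0.5]]'
python3 go.py C 5.5
```

```text
clock: 32.55
tcp_pos: [0.4855, 0.0445, 0.0804]
orientation: [-0.566, 0.567, -0.423, 0.423]
ft_force: [0.5, 0.2, -0.9]
finger_gap: 0.0534
clock: 33.55
tcp_pos: [0.5276, -0.2724, 0.0804]
orientation: [-0.565, 0.567, -0.423, 0.424]
ft_force: [0.0, 0.7, -2.4]
finger_gap: 0.0534
clock: 34.55
tcp_pos: [0.5292, -0.2678, 0.0311]
orientation: [0.568, -0.568, 0.421, -0.422]
ft_force: [-0.7, 0.8, -1.7]
finger_gap: 0.0536
t 34.55 tcp [ 529.2 -267.8   31.1] gap 53.6 F [-0.7  0.8 -1.7] toolx [ 0.29 -0.96  0.  ] down [ 0.001 -0.    -1.   ]
j [ 0.29  0.72  0.15  2.03 -0.25  0.41 -0.65]
rot [-0. -0.  0.] shift after rot [-0.  25.6  0.4]
```

```bash
python3 -m crank '[[0,7,0,0,0,0,0.5],[0,7,0,0,0,0,0.5],[0,6,0,0,0,0,0.5],[0,3,0,0,0,0,0.5],[0,2.5,0,0,0,0,0.5],[0,0,0,0,0,0,0.5],[0,0,0,0,0,0,0.5],[0,0,0,0,0,0,0.5],[0,0,0,0,0,0,0.5],[0,0,0,0,0,0,0.5]]'
python3 go.py C 6
```

```text
clock: 35.55
tcp_pos: [0.5286, -0.2676, 0.0054]
orientation: [-0.568, 0.568, -0.422, 0.421]
ft_force: [-1.7, 1.1, 3.5]
finger_gap: 0.0534
t 35.55 tcp [ 528.6 -267.6    5.4] gap 53.4 F [-1.7  1.1  3.5] toolx [ 0.29 -0.96 -0.  ] down [-0.001  0.    -1.   ]
j [ 0.3   0.76  0.13  2.03 -0.25  0.37 -0.65]
rot [ 0.001 -0.    -0.001] shift after rot [ 0.4 -0.6  0.8]
```

```bash
python3 -m crank '[[0,0,0,0,0,0,0.3],[0,0,0,0,0,0,0],[0,0,0,0,0,0,-0.3],[0,0,0,0,0,0,-0.6],[0,0,0,0,0,0,-1],[0,0,0,0,0,0,-1],[0,0,0,0,0,0,-1],[0,0,0,0,0,0,-1],[0,-10,0,0,0,0,-1],[0,-20,0,0,0,0,-1]]'
python3 -m crank '[[0,-25,0,0,0,0,-1],[0,-30,0,0,0,0,-1],[0,-30,0,0,0,0,-1],[0,-30,0,0,0,0,-1],[30,0,-10,0,0,0,-1],[40,0,-10,0,0,0,-1],[40,0,-10,0,0,0,-1],[40,0,-10,0,0,0,-1],[40,0,-10,0,0,0,-1],[40,0,-10,0,0,0,-1]]'
python3 -m crank '[[40,0,-10,0,0,0,-1],[30,0,-10,0,0,0,-1],[0,0,0,0,0,0,-1],[0,0,0,0,0,0,-1],[0,0,0,0,0,0,-1],[0,0,0,0,0,0,-1],[0,0,0,0,0,0,-1],[0,0,0,0,0,0,-1],[0,0,0,0,0,0,-1],[0,0,0,0,0,0,-1]]'
python3 - <<'E'
from meas import *
I=[]
for n in('top','scene'):
    p,d=optics.capture(n);cv2.imwrite(f'pics/{n}9.png',p);I.append(p);report(n,p,d,{k:v for k,v in G.items() if k!='pad'})
cv2.imwrite('pics/c9.png',np.vstack([cv2.resize(I[0][50:235,150:450],None,fx=2.6,fy=2.6)]))
cv2.imwrite('pics/c10.png',cv2.resize(I[1][145:350,180:420],None,fx=2.9,fy=2.9))
E
```

```text
clock: 36.55
tcp_pos: [0.528, -0.2672, 0.0349]
orientation: [-0.567, 0.568, -0.423, 0.421]
ft_force: [0.6, 0.1, 0.3]
finger_gap: 0.0855
clock: 37.55
tcp_pos: [0.5377, -0.5067, 0.1511]
orientation: [0.568, -0.568, 0.422, -0.422]
ft_force: [0.0, 0.2, -0.4]
finger_gap: 0.085
clock: 38.55
tcp_pos: [0.539, -0.5779, 0.1503]
orientation: [-0.568, 0.568, -0.422, 0.422]
ft_force: [-0.6, 0.3, 0.6]
finger_gap: 0.0855
top
A white 244 [430.8  99.6] [77.  76.5] 4.1 depth z [0.0028 0.0078 0.0206]
A board 339 [431.1  99.5] [46.8 43.8] 4.8 depth z [0.0136 0.0157 0.0179]
A rim 200 [438.4  98.2] [73.2 54.6] 3.1 depth z [0.0228 0.0264 0.0298]
A blk 128 [488.2 101.6] [10.3 68.5] 3.6 depth z [0.0211 0.0237 0.0261]
B white 106 [ 425.9 -130.7] [34.8 62.3] -31.3 depth z [0.002  0.0102 0.0212]
B board 352 [445.  -99.3] [47.1 44.8] 16.0 depth z [0.0135 0.0157 0.0181]
B rim 143 [451.1 -97.1] [70.7 53.6] 17.4 depth z [0.0243 0.0271 0.0296]
B blk 145 [500.8 -85.4] [12.3 69.2] 13.7 depth z [0.0205 0.0236 0.0263]
C white 118 [ 495.6 -283.6] [30.4 76.3] 37.3 depth z [0.0028 0.0179 0.0213]
C board 323 [ 528.2 -267.7]
[... 701 characters left out ...]
0002  0.0195  0.0294]
B board 175 [ 443.3 -101.5] [37.5 40.4] 17.4 depth z [0.0162 0.0179 0.0209]
B rim 193 [457.5 -94.7] [79.5 54.7] 18.4 depth z [0.0231 0.0272 0.0307]
B blk 172 [508.9 -82.7] [21.4 70.6] 15.6 depth z [0.0198 0.025  0.0272]
C white 80 [ 487.7 -286.5] [10.9 76.9] 17.3 depth z [0.0001 0.0211 0.0238]
C board 167 [ 526.7 -270.5] [38.6 40. ] 15.5 depth z [0.016  0.0181 0.0201]
C rim 257 [ 539.2 -261.4] [77.3 59.1] 17.0 depth z [0.0229 0.0271 0.0307]
C blk 143 [ 584.7 -249.3] [16.4 73.8] 16.6 depth z [0.0207 0.0251 0.0274]
spool top 617 [684.6 159. ] [52.4 50.8] 35.8 depth z [0.0419 0.0437 0.0455]
jar top 321 [ 6.744e+02 -2.000e-01] [41.8 37.8] 38.5 depth z [0.0509 0.0542 0.056 ]
```

View pics/c9.png

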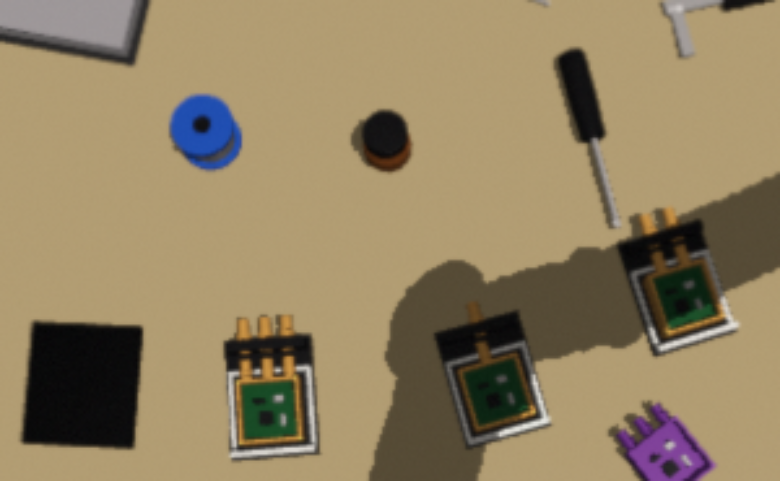

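View pics/c10.png

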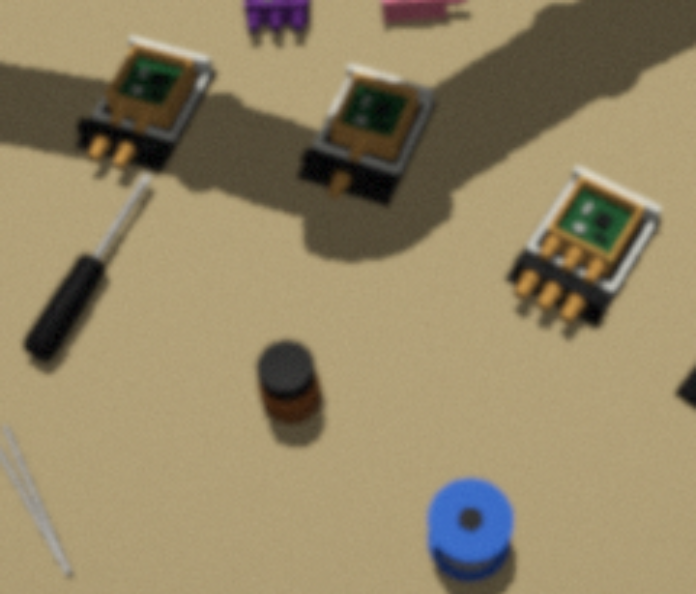

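All three modules sit in their matching cradles with connectors towards the jacks. The heights match the original seating, the bystanders haven't moved and the gripper is clear. Handing in.

```bash
python3 -c "
from bench import order
print(order.job_done())"
```

```text
the job is handed in; nothing more can be done
None
```

I handed the job in at about 38.6 s on the robot's clock, with all three modules in their matching cradles. I parked module_two on the foam pad and let go of it there. Then I moved module_three to the three-jack cradle, module_one to the one-jack cradle, and module_two from the pad to the two-jack cradle.

**Final check, both cameras:** each module lies flat, with board and rim depth heights matching the original seating. The connectors face the jacks and each module is centred within about 3 mm.

**Everything else:** the spool and jar read the same positions as at the start, to 0.1 mm. I checked the screwdriver by eye only, and it looked unmoved. The pad is empty, and the gripper is open and about 0.3 m clear of the modules.

**Disagreements:**
- The two cameras differed by a steady 3–5 mm, which is within their calibration error, so I used their average.
- In the last pictures the arm's shadow spoiled the white-lip fits on the one-jack and two-jack cradles. For those two I relied on the board, rim and jack-block fits instead.
- The wrist force read at the end of each move never passed 9 N; I did not see forces within a move.

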